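# Take the test weight off a bench dispenser and draw its plunger to the ring

## Task

The seal test of the bench dispenser is over: lift the steel weight off the plunger and set it (do not drop it) fully home in its own socket of the weight rack, the one whose recess fits its base, leaving the plunger fully down. Then grip the plunger's knob and draw the plunger gently straight up the bore, not out of it, until the dark ring round its stem is level with the mouth of the clear barrel, 30 mm up, and finish holding it there for the reading. Leave the other weights, dishes, bottles, jar, tube rack and box where they are.

Things in the scene. Friction and masses are not known exactly. Their poses are not given: they have to be found in the camera images.
- stand: bench dispenser, fixed to the bench: white foot 120 x 110 x 12 mm carrying an upright round barrel of 47 mm outer diameter at its metal mouth ring (40 mm below it), bore 25.6 mm, bore floor 17 mm and mouth 107 mm above the bench; short outlet pipe on its +x side, reaching 48 mm from the axis. Origin on the bench under the bore axis, z up. Its place and yaw vary
- barrel_mouth (a point): centre of the barrel's mouth, 107 mm above the bench, z up along the bore
- plunger: loose aluminium plunger (0.15 to 0.3 kg) standing in the bore on its floor: round rod 24 mm in diameter (0.8 mm play all round), 118 mm long, topped by a round knob 34 mm in diameter and 26 mm high (144 mm in all). Only its own weight and rubbing hold it; it falls back if let go. Origin at the centre of the rod's lower end, z up along the rod; fully down the knob's underside is 28 mm above the mouth and its top 161 mm above the bench
- plunger_ring (a point): centre of the 3 mm wide dark ring round the rod, 60 mm above the plunger's origin; 30 mm below the barrel's mouth when the plunger is fully down
- plunger_knob (a point): middle of the plunger's knob, 131 mm above the plunger's origin, on its axis
- weight_medium: the weight to put away, polished steel (0.28 to 0.45 kg): round base 48 mm across and 20 mm high, thin neck, round knob 22 mm in diameter and 22 mm high on top, 56 mm high in all. Stands free on the plunger's knob at the start. Origin at the centre of its underside, z up
- weight_medium_knob (a point): middle of that weight's knob, 45 mm above its underside
- rack: wooden board of the weight rack, 110 x 290 x 10 mm, fixed; three grey socket blocks stand in a row along its y axis, 90 mm apart, in an order that changes. Origin at the centre of its underside
- slot_medium: socket of weight_medium: grey block 84 x 84 x 22 mm fixed on the board, its top 32 mm above the bench, with a round recess 51 mm in diameter and 12 mm deep, chamfered 2 mm; empty at the start. Origin at the centre of the block's underside, 10 mm above the bench, same yaw as the rack
- slot_medium_floor (a point): centre of that recess's floor, 20 mm above the bench: the weight's underside rests here when home
- slot_small: like block with a recess of 41 mm, holding weight_small
- slot_large: like block with a recess of 61 mm for weight_large, empty: not the place for weight_medium
- weight_small: bystander: steel weight, base 38 mm across and 16 mm high, 52 mm high in all; stands in its own socket slot_small. Origin at the centre of its underside
- weight_large: bystander: steel weight, base 58 mm across and 24 mm high, 60 mm high in all; stands on the bench, not to be moved. Origin at the centre of its underside
- dish_a: bystander: closed clear petri dish with pink filling, 92 mm across, 15 mm high, near the robot. Origin at the centre of its underside
- dish_b: bystander: the same dish, on the far side. Origin at the centre of its underside
- bottle: bystander: amber bottle, 68 mm across, 150 mm high, far left. Origin at the centre of its underside
- jar: bystander: glass jar with white cap, 56 mm across, 70 mm high, right. Origin at the centre of its underside
- tip_box: bystander: closed box of pipette tips, 85 x 120 x 60 mm high, far right. Origin at the centre of its underside
- tube_rack: bystander: white rack of capped tubes, 70 x 160 mm, 87 mm high, far right. Origin at the centre of its underside
There are look-alikes about, which are no part of the job. What is shaped like the weight_medium but blue is not meant.

How it is judged (in metres and radians):
On the way, in this order (a step that is already met when the one before it is completed fails the run):
1. weight_medium stands fully home in its own socket, let go, with the plunger still fully down (horizontal distance between weight_medium and slot_medium below 0.006 m and z of weight_medium in the frame of slot_medium_floor between -0.004 and 0.004 m and angle between weight_medium's own z axis and vertical below 0.06 rad and contact force between the fingers and weight_medium below 0.1 N and linear speed of weight_medium below 0.03 m/s and z of plunger_ring in the frame of barrel_mouth below -0.024 m), for 0.2 s.
2. the plunger is drawn up to its ring, held in the fingers (z of plunger_ring in the frame of barrel_mouth between -0.006 and 0.006 m and horizontal distance between plunger and stand below 0.006 m and angle between plunger's own z axis and vertical below 0.07 rad and contact force between the fingers and plunger above 2 N), for 0.2 s.
At the end, for the whole second after the job is handed in: Plunger held still in the fingers (over 2 N, under 10 mm/s), ring within 6 mm of the mouth in height, foot within 6 mm of the bore axis, tilt under 4 degrees; weight_medium let go and upright in slot_medium, within 6 mm of its centre, underside within 4 mm of the recess floor (all of step 2 and horizontal distance between weight_medium and slot_medium below 0.006 m and z of weight_medium in the frame of slot_medium_floor between -0.004 and 0.004 m and angle between weight_medium's own z axis and vertical below 0.06 rad and contact force between the fingers and weight_medium below 0.1 N and linear speed of weight_medium below 0.03 m/s and linear speed of plunger below 0.01 m/s); the arm keeps its last pose, push and grip.
It fails at once if the weight is dropped: falling free, touching nothing, faster than 0.45 m/s (some 10 mm) (contact force between weight_medium and anything else below 0.02 N and linear speed of weight_medium above 0.45 m/s).
It fails at once if the plunger is pulled more than 60 mm up the bore (z of plunger_ring in the frame of barrel_mouth above 0.03 m).
It fails at once if the plunger is forced: more than 40 N against the barrel (contact force between plunger and stand above 40 N).
It fails at once if a bystander is moved more than 30 mm (distance of any of weight_small, weight_large, dish_a, dish_b, bottle, jar, tip_box, tube_rack from where it was at the start of the episode above 0.03 m).
It also fails if it takes over 58 s, if anything falls off the work surface, if the arm or the gripper's body presses on something with over 40 N, if the wrist force passes 120 N, or if a joint passes its speed limit or range.

## Robot

A 7-joint arm with a two-finger parallel gripper is mounted at the origin on the work surface. World frame = base frame: x ahead of the robot, y to its left, z up, the work surface at z = 0. Lengths are in m, angles in degrees, forces in N, time in s.
With the tool pointing down it reaches from about 0.425 to 0.875 m from the base axis. Payload 4.7 kg.
Tool frame: the origin (TCP) lies at the very end of the fingers, on their centre line; the grasp point (between the pads) lies 19 mm behind it; z points along the fingers, y is the direction in which the jaws open and shut (so a half turn about z gives the same grasp; the last joint's range is limited). The gripper opens to 87 mm and grips with 3 to 60 N. Pads are 19 mm wide; open, the fingers measure 117 mm over their backs; the gripper's body (75 mm by 190 mm) begins 51 mm behind the grasp point.
Start: joints at [-71.041, 18.392, -4.016, 83.108, 1.295, 78.541, -3.26], TCP at [0.203, 0.618, 0.223] pointing down, gripper open.
Joint ranges: [-163.93, 163.93], [-17.29, 119.83], [-79.2, 71.16], [3.27, 140.29], [-89.18, 269.18], [5.43, 117.66], [-154.24, 154.24]. Speed limits (degrees/s): [147.25, 147.25, 180, 180, 180, 180, 180].

## Interface

Orientations are given as [roll, pitch, yaw] about the fixed x, y, z axes, in that order (R = Rz(yaw) Ry(pitch) Rx(roll)).
In Python, from cell import env gives the robot as it stands.
- The arm moves only by the tool servo_tool, never from a script. Its argument "increments" is a list that holds one entry, the list of rows, each a list of 7 numbers: the shift along the tool's x, y, z in m, then the turn, a rotation vector about the tool's x, y, z in degrees, then the opening, from -1 (shut) to 1 (fully open). In form: [[[dx, dy, dz, rx, ry, rz, fingers], ...]]. A call has 1 to 20 rows; each row is the pose to reach, as a shift and turn from the pose commanded when the call began, along the tool's axes at that moment; what a row does not reach only later rows make up. A row lasts 1/10 s, in which the tool goes at most 50 mm and 8.59 degrees, less where a joint would pass 70% of its speed; a pose out of reach is approached as far as the arm can. A call with a gripper value outside its range is refused whole. The fingers move at their own pace and stop on an object; "squeeze" is the grip in N (left out, the last holds). Time passes only in rows, so rows that repeat a pose let the fingers close. It gives the time, the measured TCP pose, the force and the opening at its end, in the units of the state.
- env.get_obs(): the state, without advancing time (a new reading comes with each control period).
- env.read_camera(name): name is "scene" or "top"; returns a dict with "frame" (400x640x3 uint8, blue, green, red), "intrinsics" (3x3 intrinsics, pixels), "rvec" (rotation vector, rad) and "tvec" (3), from world to camera coordinates, as OpenCV has them. Camera axes: x right, y down, z forward; pixel columns grow to the right and rows downward; lengths in m; the calibration is good to about 2 mm. A picture is of the moment at which its call begins. There is no depth.
- env.sign_off(): hands the job in, once; it reports no verdict.
The state is a dict: "time_s": time; "qpos": joint angles; "joint_velocities": joint speeds; "effort": joint torques, N m; "tool_pos": TCP position; "tool_rot": TCP orientation; "force": force on the tool from outside, world axes, zero at the start; "wrist_torque": the same for the moment, N m; "grip_width": finger opening in m.
Only numpy, scipy, OpenCV 4.12 (cv2) and the standard library are available. Lean on these libraries where they do the work, as an engineer would, in place of code of your own. Each camera call takes 0.05 s, during which the arm holds its last target.

## Working session

There is one attempt and no reset: what is moved stays moved. The work goes in short steps, Python scripts to look and compute and a tool call to move; the robot and the scene stay as the last step left them, time stands still between calls to the robot, and variables do not carry over. Pictures are saved under pics/ and viewed, and the job is handed in when it is done.

Besides the shell and the picture viewer there is one more tool, called after "Call:" as name(argument=value, ...), one argument or row to a line, values as JSON. servo_tool: Moves the arm, as the interface text tells. Its arguments: {"type":"object","properties":{"increments":{"type":"array","items":{"type":"array","items":{"type":"array","items":{"type":"number"}}}},"squeeze":{"type":"number"}},"required":["increments"]}

```bash
ls; mkdir -p pics
python3 - <<'E'
from cell import env
import cv2
o=env.get_obs()
for k,v in o.items(): print(k,v)
for n in("scene","top"):
    c=env.read_camera(n); cv2.imwrite(f"pics/{n}0.png",c["frame"]); print(n,c["intrinsics"],c["rvec"],c["tvec"])
E
```

```text
pics
time_s 0.0
qpos [-71.03921586  18.43780962  -4.01470882  83.17338041   1.29644453
  78.54048988  -3.26029388]
joint_velocities [-0.08693442  0.0587649   0.02034857  0.05179895  0.02523599 -0.11292225
 -0.00066643]
effort [-5.37128126e-04 -4.91282344e+01 -4.04102392e-01 -3.12535536e+01
 -6.37565064e-02  4.35763830e-02  1.84482592e-04]
tool_pos [0.20240764 0.61711503 0.2214889 ]
tool_rot [-1.79893637e+02  7.35804499e-03  1.61848152e+02]
force [-0.52479584 -0.44656674  0.75362645]
wrist_torque [ 0.01341181 -0.01450642  0.0195803 ]
grip_width 0.08669406665400478
scene [[486.24728226   0.         322.95792223]
 [  0.         486.24728226 199.91110717]
 [  0.           0.           1.        ]] [ 0.66633161  2.79139731 -0.86644594] [ 0.5548323  -0.0945203   1.39008704]
top [[363.76258291   0.         317.01964543]
 [  0.         363.76258291 203.39529164]
 [  0.           0.           1.        ]] [ 2.06906788 -2.14244181  0.23814679] [-0.05879538  0.60211514  1.14471928]
```

View pics/scene0.png

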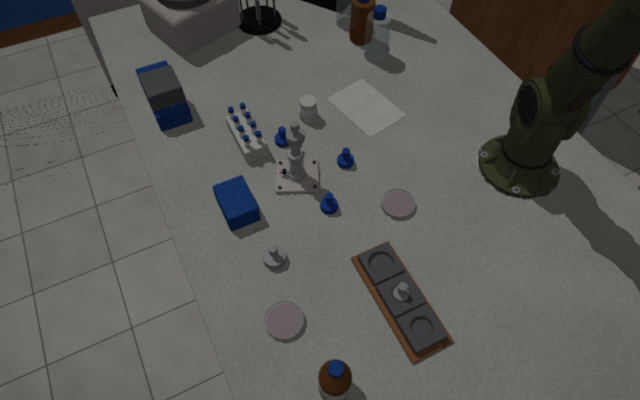

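View pics/top0.png

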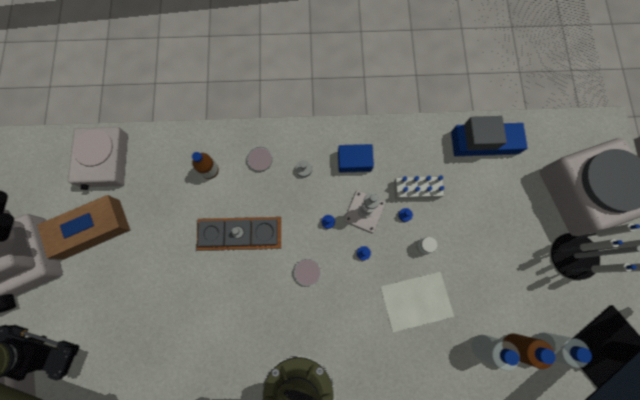

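The weight stack on the dispenser is at about scene (296,145) and top (371,203). The rack is at scene (402,300) and top (239,233). Three blue look-alikes stand round the dispenser. I'll enlarge both areas.

```bash
cat > h.py <<'E'
import numpy as np, cv2
from cell import env
def cam(n):
    c=env.read_camera(n); K=np.array(c["intrinsics"]);R=cv2.Rodrigues(np.array(c["rvec"]))[0];t=np.array(c["tvec"]).ravel()
    return dict(f=c["frame"],K=K,R=R,t=t,C=-R.T@t)
def ray(c,u,v): 
    return c["R"].T@np.linalg.inv(c["K"])@np.array([u,v,1.])
def onz(c,u,v,z):
    d=ray(c,u,v); return c["C"]+d*(z-c["C"][2])/d[2]
def proj(c,p):
    q=c["K"]@(c["R"]@np.asarray(p,float)+c["t"]); return q[:2]/q[2]
def tri(c1,a,c2,b):
    A=[];B=[]
    for c,p in((c1,a),(c2,b)):
        d=ray(c,*p);d/=np.linalg.norm(d);M=np.eye(3)-np.outer(d,d);A.append(M);B.append(M@c["C"])
    return np.linalg.solve(sum(A),sum(B))
def crop(c,u0,v0,w,h,s,name):
    cv2.imwrite(name,cv2.resize(c["f"][v0:v0+h,u0:u0+w],None,fx=s,fy=s,interpolation=cv2.INTER_CUBIC))
E
python3 - <<'E'
from h import *
s=cam("scene");t=cam("top")
print(s["C"],t["C"])
a=cv2.resize(s["f"][110:210,260:360],(500,500),interpolation=3); b=cv2.resize(t["f"][170:240,310:420],(786,500),interpolation=3)
cv2.imwrite("pics/sA.png",a);cv2.imwrite("pics/tA.png",b)
crop(s,340,230,120,140,4,"pics/sR.png");crop(t,190,210,100,45,8,"pics/tR.png")
E
```

```text
[0.89278114 0.51813524 1.08793045] [ 0.33378037 -0.07046957  1.24900219]
```

View pics/sA.png

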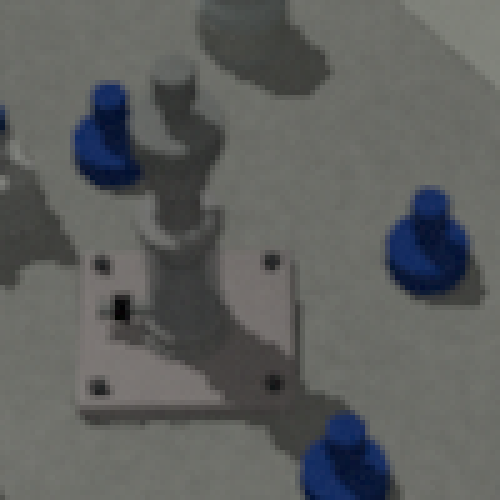

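View pics/tA.png

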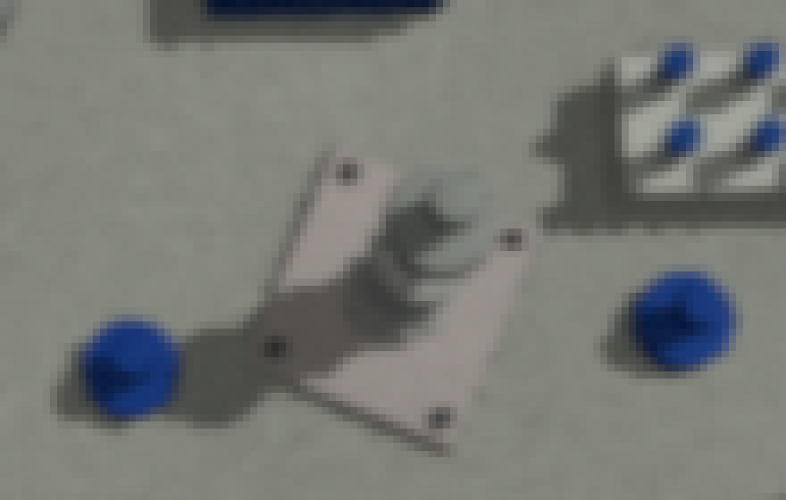

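View pics/sR.png

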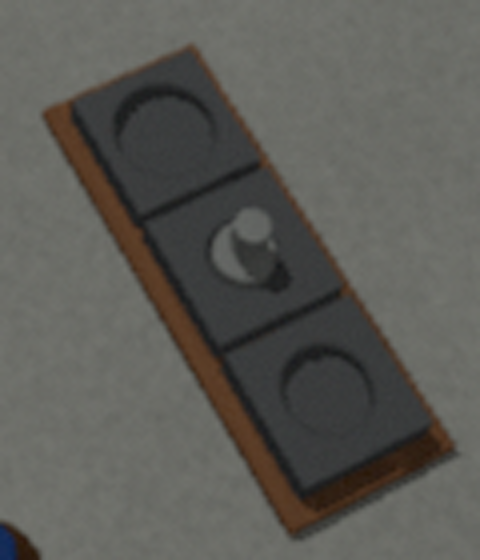

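View pics/tR.png

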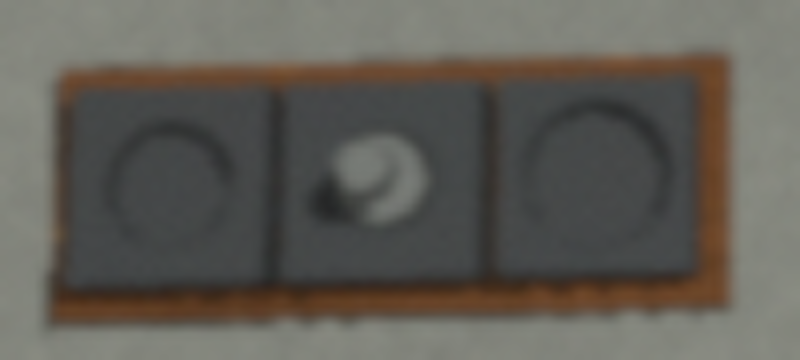

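In the rack, top crop, the left recess is about 16 px across (≈52 mm) and the right about 19 px (≈62 mm). So the left one, top (211,233) / scene (421,327), is slot_medium, and the right one is slot_large. The middle socket holds weight_small. The weight on the plunger is the grey steel one, not any of the blue ones at top (328,221), (405,215) and (363,253). Next I'll measure both.

Run:
```python
from h import *
s=cam("scene");t=cam("top")
S=lambda x,y:(260-.4+(x)/5,110-.4+y/5)
T=lambda x,y:(310-.4+x/7.145,170-.4+y/7.143)
SR=lambda x,y:(340-.4+x/4,230-.4+y/4); TR=lambda x,y:(190-.4+x/8,210-.4+y/8)
np.set_printoptions(precision=4,suppress=True)
print("bolts top",np.array([onz(t,*T(*p),.013) for p in[(347,172),(512,239),(440,418),(275,347)]]).mean(0))
P=np.array([onz(s,*S(*p),.013) for p in[(103,264),(272,261),(274,383),(99,387)]]);print("bolts scene",P.mean(0),P)
print("knob top scene",onz(s,*S(173,66),.217))
print("knob top top",onz(t,*T(445,190),.217))
print("base, top view",onz(t,*T(447,224),.181))
for nm,c,f,q,rim in(("scene",s,SR,[(222,350),(342,292),(432,428),(305,492)],[(327,346),(373,390),(327,434),(281,390)]),("top",t,TR,[(72,88),(270,92),(270,280),(68,285)],[(170,122),(237,185),(170,250),(105,185)])):
    P=np.array([onz(c,*f(*p),.032) for p in q]);print(nm,P.mean(0),"sides",[np.linalg.norm(P[i]-P[i-1]) for i in range(4)])
    P=np.array([onz(c,*f(*p),.032) for p in rim]);print(" rim",P.mean(0))
# masks: steel vs others: threshold brightness
# orange board mask
for nm,c in(("scene",s),("top",t)):
    hsv=cv2.cvtColor(c["f"],cv2.COLOR_BGR2HSV)
    if nm=="top": u0,v0,w,h=190,210,100,45
    else: u0,v0,w,h=340,230,120,140
    g=c["f"][v0:v0+h,u0:u0+w].astype(float).max(2)
    hs=hsv[v0:v0+h,u0:u0+w]
    board=(hs[...,1]>90)&(hs[...,0]<25)
    blk=(g<90)|board
    m=cv2.morphologyEx((blk*255).astype(np.uint8),cv2.MORPH_OPEN,np.ones((3,3)))
    cn=max(cv2.findContours(m,0,1)[0],key=cv2.contourArea)
    r=cv2.minAreaRect(cn); print(nm,r, cv2.boxPoints(r)+[u0,v0])
```

```text
bolts top [ 0.5803 -0.2444  0.013 ]
bolts scene [ 0.5767 -0.2495  0.013 ] [[ 0.6014 -0.3088  0.013 ]
 [ 0.5149 -0.2678  0.013 ]
 [ 0.552  -0.1905  0.013 ]
 [ 0.6386 -0.231   0.013 ]]
knob top scene [ 0.5755 -0.2498  0.217 ]
knob top top [ 0.5819 -0.2395  0.217 ]
base, top view [ 0.5758 -0.2452  0.181 ]
scene [0.5184 0.2782 0.032 ] sides [np.float64(0.08884647418729823), np.float64(0.08017229448851212), np.float64(0.08928056412350306), np.float64(0.08220566541161042)]
 rim [0.5177 0.2792 0.032 ]
top [0.5186 0.2809 0.032 ] sides [np.float64(0.08359744317732519), np.float64(0.08409630852306679), np.float64(0.07980573382589215), np.float64(0.08431317689805135)]
 rim [0.5187 0.2807 0.032 ]
scene ((62.051513671875, 70.76339721679688), (126.16748046875, 48.12376403808594), 59.574214935302734) [[349.3563 258.5526]
 [390.8528 234.1817]
 [454.7467 342.9742]
 [413.2503 367.3451]]
top ((48.02574920654297, 23.184223175048828), (31.01441192626953, 84.6321792602539), 88.75463104248047) [[195.3826 218.6004]
 [279.9948 216.761 ]
 [280.6689 247.7681]
 [196.0567 249.6075]]
```

Call:
servo_tool(
  increments=[
    [[-0.1, -0.06, -0.02, 0, 0, 18, 1], [-0.2, -0.12, -0.03, 0, 0, 36, 1], [-0.3, -0.18, -0.04, 0, 0, 54, 1], [-0.388, -0.227, -0.0485, 0, 0, 71.85, 1], [-0.388, -0.227, -0.0485, 0, 0, 71.85, 1], [-0.388, -0.227, -0.0485, 0, 0, 71.85, 1], [-0.388, -0.227, -0.0485, 0, 0, 71.85, 1], [-0.388, -0.227, -0.0485, 0, 0, 71.85, 1], [-0.388, -0.227, -0.0485, 0, 0, 71.85, 1], [-0.388, -0.227, -0.0485, 0, 0, 71.85, 1], [-0.388, -0.227, -0.0485, 0, 0, 71.85, 1], [-0.388, -0.227, -0.0485, 0, 0, 71.85, 1], [-0.388, -0.227, -0.0485, 0, 0, 71.85, 1], [-0.388, -0.227, -0.0485, 0, 0, 71.85, 1]],
  ],
)

```text
time_s: 1.7
tool_pos: [0.4995, 0.2825, 0.2709]
tool_rot: [-180.0, -0.0, 90.2]
force: [0.5, -0.1, 0.1]
grip_width: 0.0872
```

Run:
```python
from h import *
for n,(u,v,w,h) in (("scene",(270,115,60,75)),("top",(345,185,50,45))):
    c=cam(n); im=c["f"][v:v+h,u:u+w].astype(float)
    im=np.clip((im-60)*2.2,0,255).astype(np.uint8)
    cv2.imwrite(f"pics/e_{n}.png",cv2.resize(im,None,fx=10 if n=="top" else 8,fy=10 if n=="top" else 8,interpolation=cv2.INTER_CUBIC))
```

```text
(no output)
```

View pics/e_scene.png

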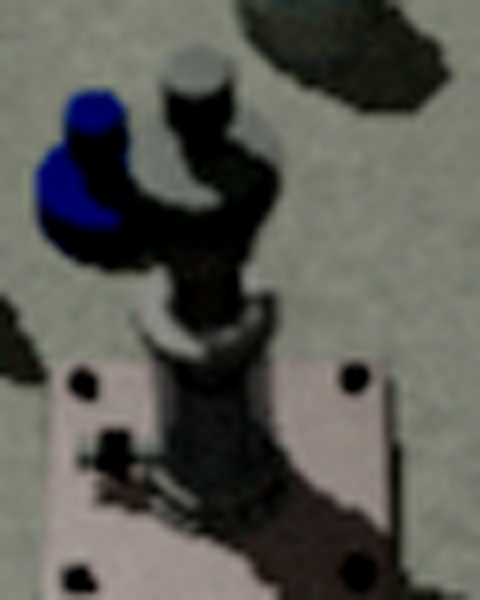

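View pics/e_top.png

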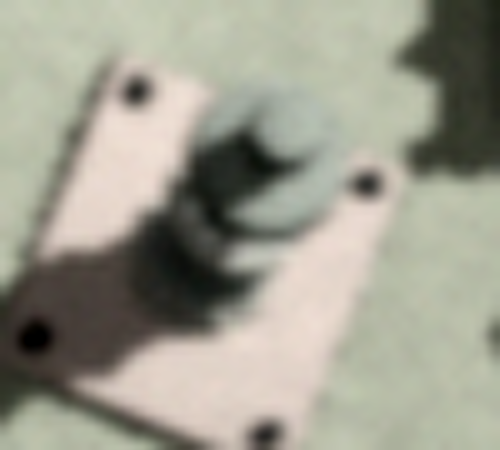

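Run:
```python
from h import *
s=cam("scene");t=cam("top")
S=lambda x,y:(270-.44+x/8,115-.44+y/8)
T=lambda x,y:(345-.45+x/10,185-.45+y/10)
np.set_printoptions(precision=4,suppress=True)
print("s knob",onz(s,*S(198,72),.217)); print("s base",onz(s,*S(206,157),.181))
print("t knob",onz(t,*T(292,128),.217)); print("t base",onz(t,*T(268,160),.181))
print("tri knob",tri(s,S(198,72),t,T(292,128)))
B=lambda c,f,q:np.array([onz(c,*f(*p),.012) for p in q]).mean(0)
print("bolts",B(s,S,[(83,383),(354,378),(358,573),(78,580)]),B(t,T,[(137,91),(366,185),(265,435),(35,337)]))
# expected pixel widths check
p=np.array([.578,-.247,.181]);
for r,z in((.011,.217),(.024,.181),(.024,.161)):
  for n,c in(("s",s),("t",t)):
    a=np.linspace(0,2*np.pi,60); q=np.array([proj(c,[.578+r*np.cos(x),-.247+r*np.sin(x),z]) for x in a])
    f=((q-[270-.44,115-.44])*8 if n=="s" else (q-[345-.45,185-.45])*10)
    print(n,r,z,f.min(0),f.max(0))
```

```text
s knob [ 0.5764 -0.2474  0.217 ]
s base [ 0.5763 -0.2452  0.181 ]
t knob [ 0.5782 -0.2447  0.217 ]
t base [ 0.5771 -0.2428  0.181 ]
tri knob [ 0.5775 -0.2442  0.2205]
bolts [ 0.5769 -0.2504  0.012 ] [ 0.5805 -0.2444  0.012 ]
s 0.011 0.217 [157.5591  48.2883] [229.828  101.3416]
t 0.011 0.217 [262.2939  92.0367] [337.6709 165.2691]
s 0.024 0.181 [121.7843  98.2058] [275.6343 212.9434]
t 0.024 0.181 [201.9623  79.6179] [361.1413 234.5549]
s 0.024 0.161 [125.5165 141.4098] [277.3059 255.5613]
t 0.024 0.161 [193.6228  95.755 ] [350.0185 248.1242]
```

Call:
servo_tool(
  increments=[
    [[-0.53, 0.0775, 0, 0, 0, 0.2, 1], [-0.53, 0.0775, 0, 0, 0, 0.2, 1], [-0.53, 0.0775, 0, 0, 0, 0.2, 1], [-0.53, 0.0775, 0, 0, 0, 0.2, 1], [-0.53, 0.0775, 0, 0, 0, 0.2, 1], [-0.53, 0.0775, 0, 0, 0, 0.2, 1], [-0.53, 0.0775, 0, 0, 0, 0.2, 1], [-0.53, 0.0775, 0, 0, 0, 0.2, 1], [-0.53, 0.0775, 0, 0, 0, 0.2, 1], [-0.53, 0.0775, 0, 0, 0, 0.2, 1], [-0.53, 0.0775, 0, 0, 0, 0.2, 1], [-0.53, 0.0775, 0, 0, 0, 0.2, 1], [-0.53, 0.0775, 0, 0, 0, 0.2, 1], [-0.53, 0.0775, 0, 0, 0, 0.2, 1], [-0.53, 0.0775, 0, 0, 0, 0.2, 1]],
  ],
)

```text
time_s: 3.4
tool_pos: [0.5786, -0.2467, 0.2711]
tool_rot: [180.0, -0.1, 90.0]
force: [0.6, -0.3, -0.5]
grip_width: 0.0871
```

Run:
```python
from h import *
c=cam("scene");im=np.clip((c["f"].astype(float)-20)*2,0,255).astype(np.uint8)[60:200,230:370]
cv2.imwrite("pics/g1.png",cv2.resize(im,None,fx=4,fy=4,interpolation=3))
o=env.get_obs();print(o["tool_pos"],o["tool_rot"],o["qpos"],proj(c,o["tool_pos"]))
```

```text
[ 0.57855226 -0.2469216   0.27121259] [ 1.79968939e+02 -5.68693496e-02  8.99728959e+01] [-12.21704248  17.45662448  41.8848593   83.44610426 -11.69403637
  83.51320849  29.64130219] [292.56215643 107.89874523]
```

View pics/g1.png

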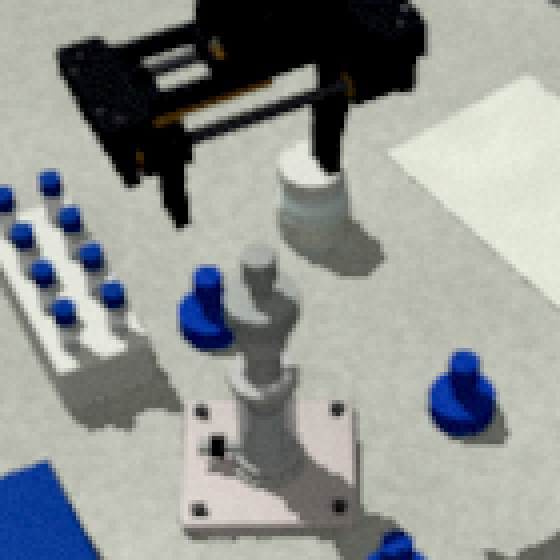

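Call:
servo_tool(
  increments=[
    [[0, 0, 0.02, 0, 0, 0, 1], [0, 0, 0.04, 0, 0, 0, 0.6], [0, 0, 0.055, 0, 0, 0, 0.2], [0, -0.001, 0.07, 0, 0, 0, 0], [0, -0.001, 0.08, 0, 0, 0, -0.1], [0, -0.001, 0.083, 0, 0, 0, -0.2], [0, -0.001, 0.083, 0, 0, 0, -0.25], [0, -0.001, 0.083, 0, 0, 0, -0.3]],
  ],
  squeeze=15,
)

```text
time_s: 4.25
tool_pos: [0.5774, -0.2492, 0.1888]
tool_rot: [179.9, 0.0, 89.8]
force: [0.0, -0.2, 0.2]
grip_width: 0.0389
```

Run:
```python
from h import *
o=env.get_obs();print(o["tool_pos"],o["force"],o["grip_width"])
ims=[]
for n,(u,v) in (("scene",(270,100)),("top",(340,170))):
    c=cam(n);im=np.clip((c["f"].astype(float)-20)*2,0,255).astype(np.uint8)[v:v+55,u:u+55]
    ims.append(cv2.resize(im,None,fx=7,fy=7,interpolation=3)); print(proj(c,o["tool_pos"])-[u,v])
cv2.imwrite("pics/g2.png",np.hstack(ims))
```

```text
[ 0.57742265 -0.24921401  0.18880536] [ 0.02275141 -0.19168109  0.1792321 ] 0.0388578228785177
[24.10467833 31.1260575 ]
[33.84835738 29.78761044]
```

View pics/g2.png

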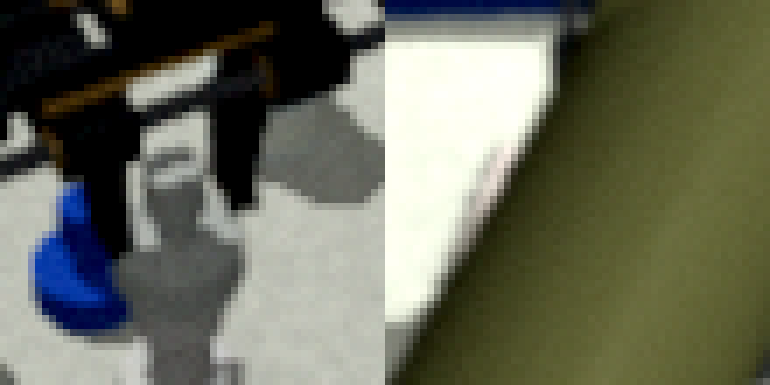

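Scene view: the steel knob at (295,126) sits between the two fingers. I'll correct 3 mm in y and close.

Call:
servo_tool(
  increments=[
    [[0.003, 0, 0, 0, 0, 0, -0.3], [0.003, 0, 0, 0, 0, 0, -0.35], [0.003, 0, 0, 0, 0, 0, -0.4], [0.003, 0, 0, 0, 0, 0, -0.45], [0.003, 0, 0, 0, 0, 0, -0.5], [0.003, 0, 0, 0, 0, 0, -0.6], [0.003, 0, 0, 0, 0, 0, -0.7], [0.003, 0, 0, 0, 0, 0, -1], [0.003, 0, 0, 0, 0, 0, -1]],
  ],
  squeeze=20,
)

```text
time_s: 5.25
tool_pos: [0.5771, -0.246, 0.1881]
tool_rot: [180.0, 0.0, 89.8]
force: [0.2, 0.3, -0.2]
grip_width: 0.0211
```

Run:
```python
from h import *
o=env.get_obs();print(o["tool_pos"],o["tool_rot"],o["force"],o["grip_width"])
```

```text
[ 0.57710196 -0.24595656  0.18810903] [1.79985616e+02 2.06471864e-03 8.97981641e+01] [ 0.23045235  0.32131041 -0.18918181] 0.021116278724790962
```

Call:
servo_tool(
  increments=[
    [[0, 0, -0.003, 0, 0, 0, -1], [0, 0, -0.01, 0, 0, 0, -1], [0, 0, -0.02, 0, 0, 0, -1], [0, 0, -0.035, 0, 0, 0, -1], [0, 0, -0.05, 0, 0, 0, -1], [0, 0, -0.065, 0, 0, 0, -1], [0, 0, -0.075, 0, 0, 0, -1], [0, 0, -0.08, 0, 0, 0, -1], [0, 0, -0.08, 0, 0, 0, -1], [0, 0, -0.08, 0, 0, 0, -1]],
  ],
  squeeze=25,
)

```text
time_s: 6.25
tool_pos: [0.5768, -0.2457, 0.2675]
tool_rot: [-180.0, -0.0, 89.8]
force: [0.1, -0.1, -3.9]
grip_width: 0.0211
```

Run:
```python
from h import *
o=env.get_obs();print(o["tool_pos"],o["tool_rot"],o["force"],o["grip_width"],o["wrist_torque"])
c=cam("scene");im=np.clip((c["f"].astype(float)-20)*2,0,255).astype(np.uint8)[80:190,250:340]
cv2.imwrite("pics/g3.png",cv2.resize(im,None,fx=5,fy=5,interpolation=3))
```

```text
[ 0.57679011 -0.24571137  0.26753517] [-1.79955434e+02 -2.28774151e-02  8.98019524e+01] [ 0.08968723 -0.09604808 -3.90239637] 0.021118357966215168 [-0.0771844   0.08779647 -0.00277359]
```

View pics/g3.png

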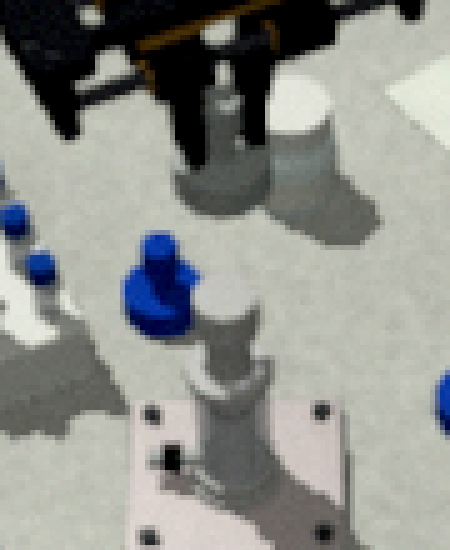

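Scene view: the weight is lifted (base at (294,117)). The plunger stays down, its knob top at (295,140).

Call:
servo_tool(
  increments=[
    [[0.03, -0.003, 0, 0, 0, 0, -1], [0.08, -0.009, 0, 0, 0, 0, -1], [0.13, -0.015, 0, 0, 0, 0, -1], [0.18, -0.021, 0, 0, 0, 0, -1], [0.23, -0.027, 0, 0, 0, 0, -1], [0.28, -0.032, 0, 0, 0, 0, -1], [0.33, -0.038, 0, 0, 0, 0, -1], [0.38, -0.044, 0, 0, 0, 0, -1], [0.43, -0.05, 0, 0, 0, 0, -1], [0.47, -0.055, 0, 0, 0, 0, -1], [0.5, -0.058, 0, 0, 0, 0, -1], [0.52, -0.06, 0, 0, 0, 0, -1], [0.525, -0.0605, 0, 0, 0, 0, -1], [0.525, -0.0605, 0, 0, 0, 0, -1], [0.525, -0.0605, 0, 0, 0, 0, -1], [0.525, -0.0605, 0, 0, 0, 0, -1]],
  ],
)

```text
time_s: 7.9
tool_pos: [0.5192, 0.2768, 0.2683]
tool_rot: [180.0, 0.0, 89.6]
force: [0.2, -0.8, -2.5]
grip_width: 0.021
```

Run:
```python
from h import *
o=env.get_obs();print(o["tool_pos"],o["tool_rot"],o["force"],o["grip_width"])
s=cam("scene");im=np.clip((s["f"].astype(float)-20)*2,0,255).astype(np.uint8)
t=cam("top");it=np.clip((t["f"].astype(float)-20)*2,0,255).astype(np.uint8)
cv2.imwrite("pics/g4.png",cv2.resize(im[220:350,340:460],None,fx=4,fy=4,interpolation=3))
cv2.imwrite("pics/g4t.png",cv2.resize(it[160:260,170:300],None,fx=5,fy=5,interpolation=3))
cv2.imwrite("pics/pl_s.png",cv2.resize(im[120:190,270:330],None,fx=8,fy=8,interpolation=3))
cv2.imwrite("pics/pl_t.png",cv2.resize(it[185:230,345:395],None,fx=10,fy=10,interpolation=3))
```

```text
[0.51923418 0.27684253 0.26832902] [1.79971138e+02 2.62097954e-02 8.95944567e+01] [ 0.23023462 -0.79045816 -2.53621679] 0.02101862497887166
```

View pics/g4.png

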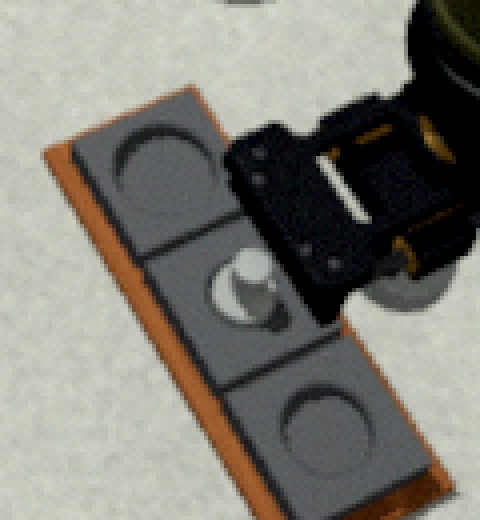

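View pics/g4t.png

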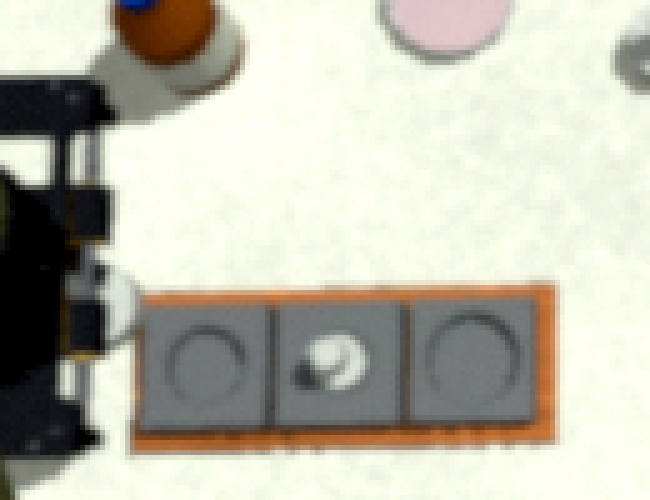

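View pics/pl_s.png

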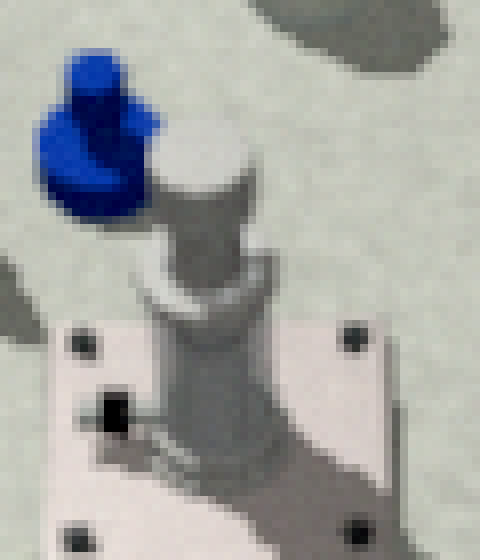

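View pics/pl_t.png

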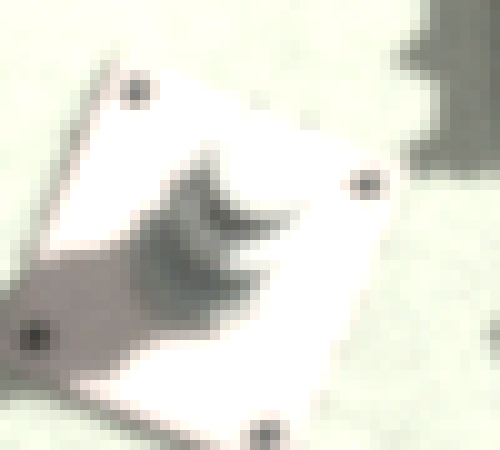

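Call:
servo_tool(
  increments=[
    [[0.001, 0, 0.03, 0, 0, 0, -1], [0.002, -0.001, 0.06, 0, 0, 0, -1], [0.003, -0.001, 0.09, 0, 0, -0.2, -1], [0.003, -0.001, 0.12, 0, 0, -0.3, -1], [0.003, -0.001, 0.15, 0, 0, -0.4, -1], [0.003, -0.001, 0.17, 0, 0, -0.4, -1], [0.003, -0.001, 0.185, 0, 0, -0.4, -1], [0.003, -0.001, 0.193, 0, 0, -0.4, -1], [0.003, -0.001, 0.193, 0, 0, -0.4, -1], [0.003, -0.001, 0.193, 0, 0, -0.4, -1]],
  ],
)

```text
time_s: 9.0
tool_pos: [0.5182, 0.2826, 0.0761]
tool_rot: [179.9, -0.1, 90.2]
force: [0.4, 0.6, -3.0]
grip_width: 0.0214
```

```bash
cat > look.py <<'E'
from h import *
import sys
n=sys.argv[1]
o=env.get_obs();print(o["tool_pos"],o["tool_rot"],o["force"],o["grip_width"])
s=cam("scene");im=np.clip((s["f"].astype(float)-20)*2,0,255).astype(np.uint8)
t=cam("top");it=np.clip((t["f"].astype(float)-20)*2,0,255).astype(np.uint8)
cv2.imwrite(f"pics/{n}s.png",cv2.resize(im[280:360,380:460],None,fx=7,fy=7,interpolation=3))
cv2.imwrite(f"pics/{n}t.png",cv2.resize(it[200:260,170:250],None,fx=7,fy=7,interpolation=3))
E
python3 look.py g5
```

```text
[0.51816754 0.28260788 0.07611374] [ 1.79912091e+02 -5.53140064e-02  9.01890888e+01] [ 0.40031095  0.55385081 -2.98474379] 0.021369487605611377
```

View pics/g5s.png

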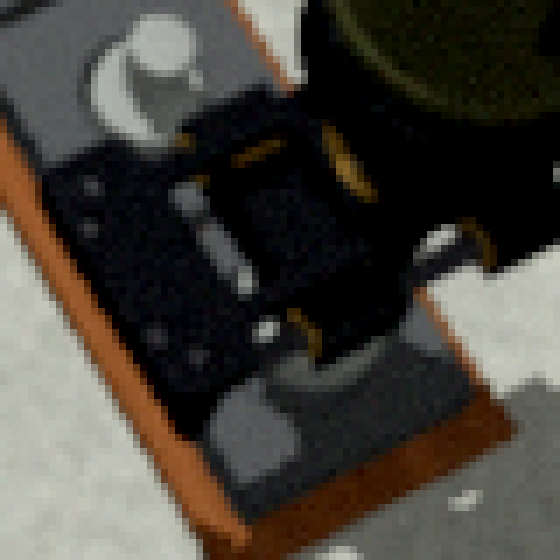

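View pics/g5t.png

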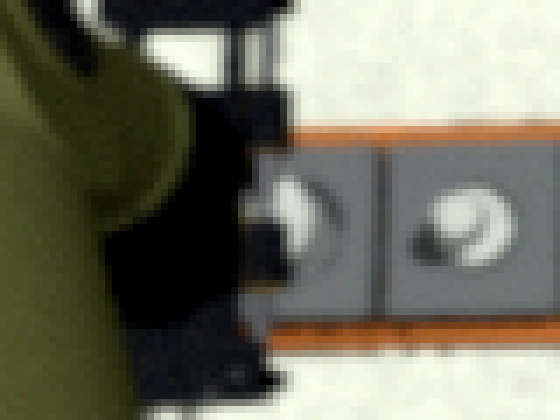

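Run:
```python
from h import *
s=cam("scene");t=cam("top")
np.set_printoptions(precision=4,suppress=True)
# top: right edge of base (top face z .069) ; plane pts
print("base right edge",onz(t,170-.43+315/7,200-.43+205/7,.069),onz(t,170-.43+315/7,200-.43+205/7,.049))
print("recess right rim",onz(t,170-.43+345/7,200-.43+215/7,.032))
im=s["f"].copy();it=t["f"].copy()
im=np.clip((im.astype(float)-20)*2,0,255).astype(np.uint8);it=np.clip((it.astype(float)-20)*2,0,255).astype(np.uint8)
def draw(img,c,ctr,r,z,u,v,k,col):
    q=np.array([proj(c,[ctr[0]+r*np.cos(a),ctr[1]+r*np.sin(a),z]) for a in np.linspace(0,6.283,90)])
    q=(q-[u,v]+.5)*k
    cv2.polylines(img,[np.round(q).astype(int)],True,col,1)
A=cv2.resize(im[280:360,380:460],None,fx=7,fy=7,interpolation=3);B=cv2.resize(it[200:260,170:250],None,fx=7,fy=7,interpolation=3)
p=env.get_obs()["tool_pos"]
for img,c,u,v in((A,s,380,280),(B,t,170,200)):
    draw(img,c,p,.024,p[2]-.0271,u,v,7,(0,255,0)); draw(img,c,p,.024,p[2]-.0071,u,v,7,(0,255,255)); draw(img,c,(.518,.2797),.0275,.032,u,v,7,(0,0,255))
cv2.imwrite("pics/o.png",np.hstack([A,cv2.copyMakeBorder(B,0,140,0,0,0)])[:, :800] if 0 else np.hstack([A[200:450,200:],B[60:310,150:]]))
```

```text
base right edge [0.5255 0.2584 0.069 ] [0.5288 0.264  0.049 ]
recess right rim [0.5262 0.2542 0.032 ]
```

View pics/o.png

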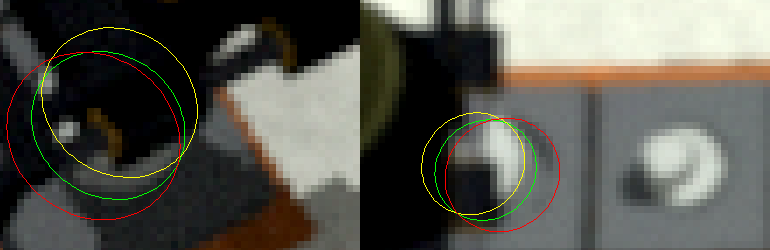

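Drawn outlines agree: the weight is centred in the grip to within about 1 mm. The recess centre is roughly 2.5 mm toward -y. I'll correct and descend in stages.

Call:
servo_tool(
  increments=[
    [[-0.001, 0, 0.004, 0, 0, 0, -1], [-0.0025, 0, 0.008, 0, 0, 0, -1], [-0.0025, 0, 0.012, 0, 0, 0, -1], [-0.0025, 0, 0.015, 0, 0, 0, -1], [-0.0025, 0, 0.017, 0, 0, 0, -1], [-0.0025, 0, 0.018, 0, 0, 0, -1], [-0.0025, 0, 0.018, 0, 0, 0, -1]],
  ],
)

```text
time_s: 9.9
tool_pos: [0.5173, 0.2798, 0.0569]
tool_rot: [-180.0, 0.0, 90.2]
force: [0.5, 0.6, -4.0]
grip_width: 0.0209
```

Call:
servo_tool(
  increments=[
    [[0.0002, 0.0005, 0.001, 0, 0, 0, -1], [0.0002, 0.0005, 0.002, 0, 0, 0, -1], [0.0002, 0.0005, 0.003, 0, 0, 0, -1], [0.0002, 0.0005, 0.004, 0, 0, 0, -1], [0.0002, 0.0005, 0.0045, 0, 0, 0, -1]],
  ],
)

```text
time_s: 10.4
tool_pos: [0.5178, 0.28, 0.0524]
tool_rot: [-180.0, 0.0, 90.2]
force: [-0.1, 0.6, -3.2]
grip_width: 0.0211
```

Call:
servo_tool(
  increments=[
    [[0, 0, 0.001, 0, 0, 0, -1], [0, 0, 0.002, 0, 0, 0, -1], [0, 0, 0.003, 0, 0, 0, -1], [0, 0, 0.004, 0, 0, 0, -1], [0, 0, 0.005, 0, 0, 0, -1], [0, 0, 0.005, 0, 0, 0, -1]],
  ],
)

```text
time_s: 11.0
tool_pos: [0.5178, 0.2799, 0.0474]
tool_rot: [-180.0, 0.0, 90.2]
force: [0.1, -1.2, -3.5]
grip_width: 0.021
```

Call:
servo_tool(
  increments=[
    [[0, 0, 0.0005, 0, 0, 0, -1], [0, 0, 0.001, 0, 0, 0, -1], [0, 0, 0.0015, 0, 0, 0, -1], [0, 0, 0.0015, 0, 0, 0, -1]],
  ],
)

```text
time_s: 11.4
tool_pos: [0.5181, 0.2801, 0.047]
tool_rot: [180.0, -0.0, 90.2]
force: [-2.3, -0.9, 5.5]
grip_width: 0.0213
```

Contact at TCP 0.047, exactly the home height. Opening, then lifting clear.

Call:
servo_tool(
  increments=[
    [[0, 0, -0.001, 0, 0, 0, -0.5], [0, 0, -0.001, 0, 0, 0, -0.4], [0, 0, -0.001, 0, 0, 0, -0.2], [0, 0, -0.001, 0, 0, 0, 0], [0, 0, -0.001, 0, 0, 0, 0], [0, 0, -0.01, 0, 0, 0, 0], [0, 0, -0.04, 0, 0, 0, 0], [0, 0, -0.08, 0, 0, 0, 0], [0, 0, -0.12, 0, 0, 0, 0], [0, 0, -0.15, 0, 0, 0, 0], [-0.05, 0.005, -0.17, 0, 0, 0, 0], [-0.1, 0.01, -0.17, 0, 0, 0, 0], [-0.15, 0.015, -0.17, 0, 0, 0, 0], [-0.2, 0.02, -0.17, 0, 0, 0, 0], [-0.25, 0.025, -0.17, 0, 0, 0, 0], [-0.25, 0.025, -0.17, 0, 0, 0, 0]],
  ],
)

```text
time_s: 13.0
tool_pos: [0.5442, 0.021, 0.2175]
tool_rot: [179.9, 0.2, 89.5]
force: [-0.4, -0.5, -0.2]
grip_width: 0.0435
```

```bash
python3 look.py g6
python3 - <<'E'
from h import *
import cv2
a=cv2.imread("pics/g6s.png");b=cv2.imread("pics/g6t.png")
cv2.imwrite("pics/g6.png",np.hstack([a[:420,:400],b[:,150:550]]))
E
```

```text
[0.54417849 0.02100471 0.21748435] [1.79870748e+02 1.51552280e-01 8.95173432e+01] [-0.42687138 -0.45329684 -0.21334149] 0.043466505205333315
```

View pics/g6.png

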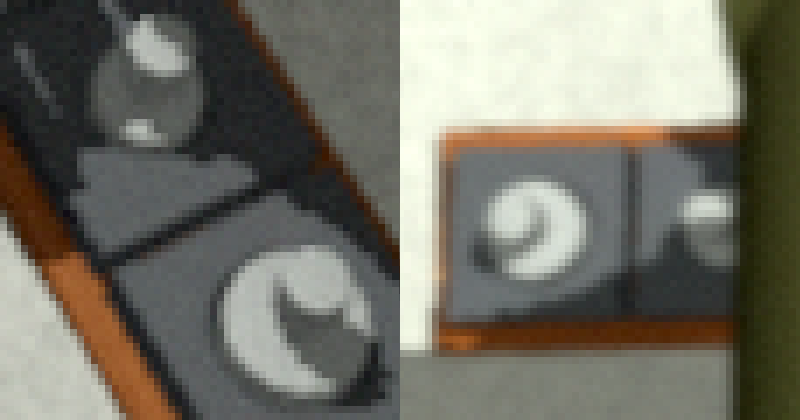

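The weight stands home in the recess: scene (421,325), top (212,233). Now the plunger's axis, from the knob top.

Run:
```python
from h import *
s=cam("scene")
S=lambda x,y:(270-.44+x/8,120-.44+y/8)
np.set_printoptions(precision=4,suppress=True)
print(onz(s,*S(203,155),.161))
print("ring",[onz(s,*S(x,y),.107) for x,y in((136,275),(276,275))])
```

```text
[ 0.5771 -0.2479  0.161 ]
ring [array([ 0.6004, -0.255 ,  0.107 ]), array([ 0.5595, -0.2345,  0.107 ])]
```

Call:
servo_tool(
  increments=[
    [[-0.05, 0.0065, 0, 0, 0, 0, 0.6], [-0.1, 0.013, 0, 0, 0, 0, 0.6], [-0.15, 0.02, 0, 0, 0, 0, 0.6], [-0.2, 0.026, 0, 0, 0, 0, 0.6], [-0.245, 0.032, 0.005, 0, 0, 0, 0.6], [-0.267, 0.035, 0.01, 0, 0, 0, 0.6], [-0.267, 0.035, 0.01, 0, 0, 0, 0.6], [-0.267, 0.035, 0.01, 0, 0, 0, 0.6], [-0.267, 0.035, 0.01, 0, 0, 0, 0.6]],
  ],
)

```text
time_s: 14.05
tool_pos: [0.5808, -0.2334, 0.2059]
tool_rot: [180.0, -0.1, 90.5]
force: [-1.1, 1.0, -0.2]
grip_width: 0.0696
```

Call:
servo_tool(
  increments=[
    [[-0.006, -0.002, 0.01, 0, 0, 0.2, 0.6], [-0.013, -0.0035, 0.02, 0, 0, 0.4, 0.6], [-0.013, -0.0035, 0.025, 0, 0, 0.4, 0.6], [-0.013, -0.0035, 0.025, 0, 0, 0.4, 0.6], [-0.013, -0.0035, 0.025, 0, 0, 0.4, 0.6]],
  ],
)

```text
time_s: 14.55
tool_pos: [0.5762, -0.2496, 0.1809]
tool_rot: [-180.0, -0.0, 89.8]
force: [0.2, 0.2, 0.3]
grip_width: 0.0693
```

Run:
```python
from h import *
o=env.get_obs();print(o["tool_pos"],o["tool_rot"],o["force"])
c=cam("scene");im=np.clip((c["f"].astype(float)-20)*2,0,255).astype(np.uint8)[100:190,250:340]
cv2.imwrite("pics/g7.png",cv2.resize(im,None,fx=6,fy=6,interpolation=3))
```

```text
[ 0.57617924 -0.24955887  0.18086075] [-1.79986006e+02 -1.98792356e-02  8.98039926e+01] [0.24511773 0.17415753 0.3210099 ]
```

View pics/g7.png

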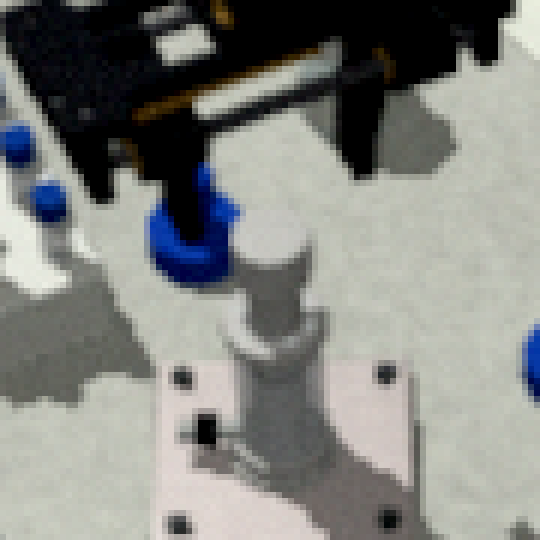

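The knob at (295,140) is centred below the open fingers. I'll descend to knob height with a 3 mm y correction.

Call:
servo_tool(
  increments=[
    [[0.002, 0.001, 0.01, 0, 0, 0, 0.6], [0.003, 0.001, 0.025, 0, 0, 0, 0.6], [0.003, 0.001, 0.04, 0, 0, 0, 0.5], [0.003, 0.001, 0.05, 0, 0, 0, 0.3], [0.003, 0.001, 0.052, 0, 0, 0, 0.1], [0.003, 0.001, 0.052, 0, 0, 0, 0], [0.003, 0.001, 0.052, 0, 0, 0, -0.03]],
  ],
)

```text
time_s: 15.3
tool_pos: [0.5775, -0.2471, 0.1295]
tool_rot: [180.0, 0.0, 89.8]
force: [0.7, -0.2, 0.2]
grip_width: 0.0449
```

Call:
servo_tool(
  increments=[
    [[0, 0, 0, 0, 0, 0, -0.08], [0, 0, 0, 0, 0, 0, -0.13], [0, 0, 0, 0, 0, 0, -0.18], [0, 0, 0, 0, 0, 0, -0.22], [0, 0, 0, 0, 0, 0, -0.26], [0, 0, 0, 0, 0, 0, -0.4], [0, 0, 0, 0, 0, 0, -1], [0, 0, 0, 0, 0, 0, -1]],
  ],
  squeeze=15,
)

```text
time_s: 16.1
tool_pos: [0.5778, -0.2468, 0.1293]
tool_rot: [179.9, 0.0, 89.8]
force: [2.9, -0.9, 1.1]
grip_width: 0.0335
```

Call:
servo_tool(
  increments=[
    [[0, 0, 0, 0, 0, 0, -1], [0, 0, 0, 0, 0, 0, -1]],
  ],
)

```text
time_s: 16.3
tool_pos: [0.5778, -0.2468, 0.1294]
tool_rot: [179.9, 0.0, 89.8]
force: [2.9, 0.5, 0.5]
grip_width: 0.0335
```

Call:
servo_tool(
  increments=[
    [[0, 0.0005, -0.001, 0, 0, 0, -1], [0, 0.0005, -0.002, 0, 0, 0, -1], [0, 0.0005, -0.004, 0, 0, 0, -1], [0, 0.0005, -0.006, 0, 0, 0, -1], [0, 0.0005, -0.008, 0, 0, 0, -1], [0, 0.0005, -0.01, 0, 0, 0, -1], [0, 0.0005, -0.01, 0, 0, 0, -1]],
  ],
  squeeze=20,
)

```text
time_s: 17.0
tool_pos: [0.5776, -0.2468, 0.1395]
tool_rot: [-180.0, -0.0, 89.8]
force: [2.8, -0.7, -3.3]
grip_width: 0.0334
```

Call:
servo_tool(
  increments=[
    [[0, 0.0003, -0.002, 0, 0, 0, -1], [0, 0.0003, -0.004, 0, 0, 0, -1], [0, 0.0003, -0.006, 0, 0, 0, -1], [0, 0.0003, -0.008, 0, 0, 0, -1], [0, 0.0003, -0.01, 0, 0, 0, -1], [0, 0.0003, -0.012, 0, 0, 0, -1], [0, 0.0003, -0.014, 0, 0, 0, -1], [0, 0.0003, -0.016, 0, 0, 0, -1], [0, 0.0003, -0.018, 0, 0, 0, -1], [0, 0.0003, -0.0195, 0, 0, 0, -1], [0, 0.0003, -0.02, 0, 0, 0, -1], [0, 0.0003, -0.02, 0, 0, 0, -1]],
  ],
)

```text
time_s: 18.2
tool_pos: [0.5779, -0.2469, 0.1591]
tool_rot: [-180.0, -0.0, 89.8]
force: [0.3, -0.1, -2.6]
grip_width: 0.0335
```

Run:
```python
from h import *
o=env.get_obs();print(o["tool_pos"],o["tool_rot"],o["force"],o["grip_width"],o["joint_velocities"])
c=cam("scene");im=np.clip((c["f"].astype(float)-20)*2,0,255).astype(np.uint8)
a=cv2.resize(im[110:180,270:320],None,fx=8,fy=8,interpolation=3);b=cv2.resize(im[285:355,385:450],None,fx=6,fy=6,interpolation=3)
b=cv2.copyMakeBorder(b,0,a.shape[0]-b.shape[0],0,0,0);cv2.imwrite("pics/g8.png",np.hstack([a,b]))
for z in(.107,.098,.115): print(proj(c,[.577,-.2465,z])*1, (proj(c,[.577,-.2465,z])-[270,110]+.5)*8)
```

```text
[ 0.57790114 -0.24688037  0.15912657] [-1.79995167e+02 -2.89015988e-03  8.97916164e+01] [ 0.28884076 -0.13588066 -2.62687235] 0.033501795906984044 [ 0.01651767  0.00648489 -0.00784041  0.09085826 -0.04455574 -0.12516818
 -0.02284631]
[296.03713683 153.08794887] [212.29709468 348.70359098]
[296.17344697 155.2939888 ] [213.38757572 366.35191038]
[295.91463542 151.10538887] [211.31708336 332.84311099]
```

View pics/g8.png

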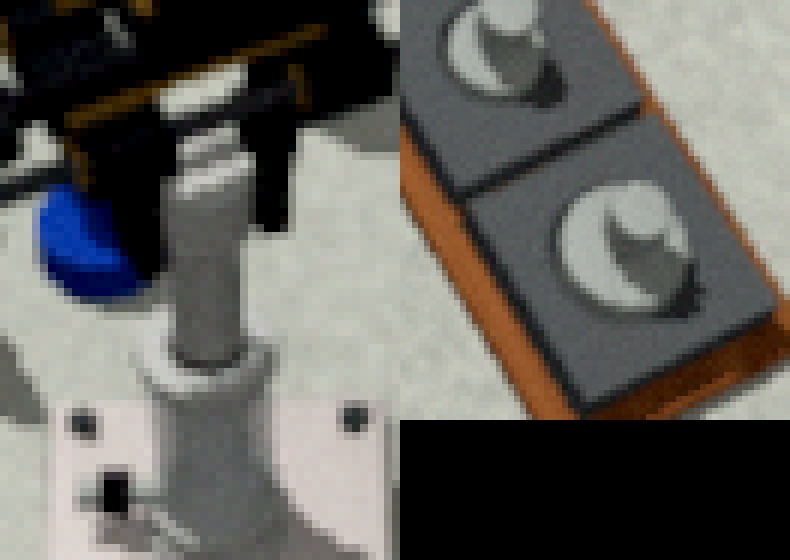

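The dark ring shows at the mouth, scene (296,155), and the weight is seated at scene (421,326). I'll let it settle, then hand in.

Call:
servo_tool(
  increments=[
    [[0, 0, 0, 0, 0, 0, -1], [0, 0, 0, 0, 0, 0, -1], [0, 0, 0, 0, 0, 0, -1], [0, 0, 0, 0, 0, 0, -1], [0, 0, 0, 0, 0, 0, -1]],
  ],
)

```text
time_s: 18.75
tool_pos: [0.578, -0.2468, 0.1591]
tool_rot: [180.0, -0.0, 89.8]
force: [0.1, 0.6, -2.2]
grip_width: 0.0333
```

Run:
```python
from cell import env
o=env.get_obs();print(o["tool_pos"],o["force"],o["grip_width"])
print(env.sign_off())
```

```text
[ 0.57804105 -0.24677476  0.15907082] [ 0.10523034  0.62211201 -2.19832782] 0.03333978590696056
the job is handed in; nothing more can be done
None
```

I set the steel weight in its own socket, the 51 mm recess at the end of the rack nearest the bottle, and let it go there. It touched down at the expected home height. I then gripped the plunger's knob and drew it up about 29.7 mm. The job was handed in at 18.75 s with the plunger still held.

- **Last pictures:** the dark ring is level with the barrel mouth, the weight stands upright in its recess, and its small neighbour is undisturbed.
- **Last readings:** the arm was still, with the fingers 33.3 mm open on the 34 mm knob. The downward force was about 2.2 N, consistent with the plunger's own weight.
- **Disagreements:** the two cameras differed by 2–6 mm on the dispenser and about 2 mm on the socket. I used in-between values and checked them against the gripper's position. At first, gripping the knob gave about 3 N of sideways force, which eased to near zero after a sub-millimetre correction.

No check failed, but I did not compare the other bystanders with their starting positions in a final picture.

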